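Take the twist-off cap off the canister, whichever way it turns

TASK

Take the orange wing cap off the canister clamped on the bench. It comes off with about a fifth of a turn, but nobody marked whether its thread is right- or left-handed, so try it one way, and if it stops short, do not force it but turn it the other way. Once it is free lift it straight up, well clear of the neck, and finish still holding it level above the canister; leave the boxes and the tin around it alone.

Things in the scene. Friction and masses are not known exactly. Their poses are not given: they have to be found in the camera images.
- canister: white canister, 110 mm across, blue band, bolted upright on a square steel foot (150 x 150 x 10 mm) between two aluminium uprights 110 mm tall; it cannot move. Origin on its axis at the bench top, z up. Its shoulder is 132 mm above the bench; the neck above it, hidden by the cap, has two ledges that hold down two lugs inside the cap. The fitted wing lies along its x axis within 5 degrees.
- neck_top (a point): centre of the top of the canister's neck, 164 mm above the bench, axes as the canister's. On the neck the cap turns loosely, with 1 to 2 mm of play. From the fitted position it stops hard after some 5 to 20 degrees the wrong way; the other way it turns freely, and from 55 to 125 degrees (65 is good) it lifts off. Elsewhere the ledges hold it. The free way changes from start to start, unseen.
- cap: the loose orange cap, about 120 g: a round skirt 70 mm across and 35 mm tall, closed by a flat top on which a wing stands, an upright bar to grip. Origin at the centre of the skirt's underside, z up along the cap's axis, x along the wing.
- cap_wing (a point): the point to grip: on the cap's axis, 57 mm above the cap's underside, inside its wing; 191 mm above the bench while fitted. The wing is 56 mm long along x, 16 mm thick along y and 40 mm tall: its top is 18 mm above this point, its foot (the skirt's flat top) 22 mm below. z is the cap's axis, up.
- tin_mid (a point): bystander: white and blue tin, 80 mm across and 120 mm tall, standing loose on the bench; this point is its centre, 60 mm up.
- carton_mid (a point): bystander: small brown carton, 80 x 120 x 60 mm tall, loose on the bench; this point is its centre, 30 mm up.
- glovebox_mid (a point): bystander: white and green glove box, 110 x 70 x 75 mm tall, loose on the bench; this point is its centre, 37.5 mm up.
There are look-alikes about, which are no part of the job. Several things have the shape of the cap; the one meant has the colours described above. Of the things like the canister, leave any that is pink; of the rest the smaller one is meant.

How it is judged (in metres and radians):
On the way:
1. the cap, still sitting on the neck, is turned at least 35 degrees from its fitted position (angle between the x axis of cap_wing and the x axis of canister, either way round above 0.61 rad and z of cap_wing in the frame of neck_top below 0.033 m and horizontal distance between cap_wing and neck_top below 0.008 m), for 0.02 s.
At the end, for the whole second after the job is handed in: the cap is held in the fingers (over 1 N) and still, touching the canister nowhere, its underside at least 25 mm above the height of the neck's top (the grip point at least 82 mm above it), within 60 mm of the neck's axis and within 17 degrees of level (z of cap_wing in the frame of neck_top above 0.082 m and horizontal distance between cap_wing and neck_top below 0.06 m and angle between cap_wing's own z axis and vertical below 0.3 rad and contact force between the fingers and cap above 1 N and contact force between cap and canister below 0.1 N and linear speed of cap below 0.03 m/s); the arm keeps its last pose, push and grip.
It fails at once if the cap is forced: over 100 N between cap and canister (contact force between cap and canister above 100 N).
It fails at once if the tin is moved more than 15 mm (distance of tin_mid from where it was at the start of the episode above 0.015 m).
It fails at once if the carton is moved more than 15 mm (distance of carton_mid from where it was at the start of the episode above 0.015 m).
It fails at once if the glovebox is moved more than 15 mm (distance of glovebox_mid from where it was at the start of the episode above 0.015 m).
It also fails if it takes over 42 s, if anything falls off the work surface, if the arm or the gripper's body presses on something with over 40 N, if the wrist force passes 120 N, or if a joint passes its speed limit or range.

ROBOT

A 6-joint arm with a two-finger parallel gripper is mounted at the origin on the work surface. World frame = base frame: x ahead of the robot, y to its left, z up, the work surface at z = 0. Lengths are in m, angles in degrees, forces in N, time in s.
With the tool pointing down it reaches from about 0.4 to 0.925 m from the base axis. Payload 12.5 kg.
Tool frame: the origin (TCP) lies at the very end of the fingers, on their centre line; the grasp point (between the pads) lies r.tcp_to_grasp behind it (r.tcp_to_grasp is the distance from the TCP to the grasp point, in m); y points along the fingers, z is the direction in which the jaws open and shut, and the axes are right-handed (so a half turn about y gives the same grasp; the last joint's range is limited). The gripper opens to 95 mm and grips with 3 to 60 N. Pads are 20 mm wide; open, the fingers measure 119 mm over their backs; the gripper's body (75 mm by 180 mm) begins 59 mm behind the grasp point.
Start: joints at [67.403, 28.126, 89.318, -0, 62.55, -6.05], TCP at [0.178, 0.599, 0.215] pointing down, gripper open.
Joint ranges: [-177.58, 177.58], [-47.91, 125.51], [2.72, 160], [-65.01, 245.01], [3.68, 167.84], [-153.87, 153.87]. Speed limits (degrees/s): [127.2, 127.2, 159.86, 180, 180, 180].

INTERFACE

Orientations are given as [roll, pitch, yaw] about the fixed x, y, z axes, in that order (R = Rz(yaw) Ry(pitch) Rx(roll)).
In Python, from cell import r gives the robot as it stands.
- The arm moves only by the tool play_rows, never from a script. Its argument "rows" is a list of rows, each a list of 4 numbers: the shift along the tool's x, y, z in cm, then the turn about the tool's y in rad. A call has 1 to 20 rows; each row shifts and turns the pose as measured when the row begins, along the tool's axes as they then stand; what a row does not reach is not made up. A row lasts 1/12 s, in which the tool goes at most 41.7 mm and 7.16 degrees, less where a joint would pass 70% of its speed; a pose out of reach is approached as far as the arm can. A call with a gripper value outside its range is refused whole. "hand" is the closure, from -1 (fully open) to 1 (shut), so that 0 is half open, set as the call begins (left out, the last holds). The fingers move at their own pace and stop on an object; "squeeze" is the grip in N (left out, the last holds). Time passes only in rows, so rows that do not move let the fingers close. It gives the time, the measured TCP pose, the force and the opening at its end, in the units of the state.
- r.get_state(): the state, without advancing time (a new reading comes with each control period).
- r.camera(name): name is "scene" or "top" or "wrist"; returns a dict with "color" (384x512x3 uint8, red, green, blue), "intrinsics" (3x3 intrinsics, pixels), "distortion" ([k1, k2, p1, p2, k3] as OpenCV has them; the pictures are not rectified), "T" (4x4, takes a point from camera to world coordinates). Camera axes: x right, y up, looking along -z (the intrinsics and any distortion apply to the point x, -y, -z); pixel columns grow to the right and rows downward; lengths in m; the calibration is good to about 2 mm. A picture is of the moment at which its call begins. There is no depth.
- r.close_job(): hands the job in, once; it reports no verdict.
The state is a dict: "time_s": time; "joint_positions": joint angles; "qd": joint speeds; "effort": joint torques, N m; "tool_pos": TCP position; "tool_rot": TCP orientation; "force": force on the tool from outside, world axes, zero at the start; "torque": the same for the moment, N m; "finger_gap": finger opening in m.
Only numpy, scipy, OpenCV 4.12 (cv2) and the standard library are available. Lean on these libraries where they do the work, as an engineer would, in place of code of your own. Each camera call takes 0.05 s, during which the arm holds its last target. There are 200 camera calls.

## Working session

There is one attempt and no reset: what is moved stays moved. The work goes in short steps, Python scripts to look and compute and a tool call to move; the robot and the scene stay as the last step left them, time stands still between calls to the robot, and variables do not carry over. Pictures are saved under pics/ and viewed, on a budget of 10 in all, crops included, one or two more only if the job needs it, and the job is handed in when it is done.

Besides the shell and the picture viewer there is one more tool, called by a JSON object that holds its "method" and its "body". play_rows: Moves the arm, as the interface text tells. Its arguments: {"type":"object","properties":{"rows":{"type":"array","items":{"type":"array","items":{"type":"number"}}},"hand":{"type":"number"},"squeeze":{"type":"number"}},"required":["rows"]}

```bash
mkdir -p pics; python3 - <<'E'
from cell import r
import cv2,numpy as np,pickle
d={}
for n in("scene","top","wrist"):
    c=r.camera(n);d[n]=c;print(n,c["intrinsics"].tolist(),c["distortion"],c["T"].round(3).tolist())
pickle.dump(d,open("c0.pkl","wb"))
cv2.imwrite("pics/a.png",cv2.resize(np.vstack([np.hstack([d["scene"]["color"],d["top"]["color"]])])[:,:,::-1],(800,300)))
cv2.imwrite("pics/top.png",cv2.resize(d["top"]["color"][:,:,::-1],(800,600)))
cv2.imwrite("pics/scene.png",cv2.resize(d["scene"]["color"][:,:,::-1],(800,600)))
print(r.get_state(),r.tcp_to_grasp)
E
```

```text
scene [[442.12767557132054, 0.0, 256.5988968708329], [0.0, 442.12767557132054, 191.0674905481333], [0.0, 0.0, 1.0]] [-0.07246714  0.          0.          0.          0.        ] [[0.745, -0.546, 0.384, 1.044], [0.667, 0.617, -0.417, -0.578], [-0.009, 0.567, 0.824, 1.291], [0.0, 0.0, 0.0, 1.0]]
top [[471.6126649983194, 0.0, 249.3868635890281], [0.0, 471.6126649983194, 202.5257980490973], [0.0, 0.0, 1.0]] [-0.19350956  0.          0.          0.          0.        ] [[0.006, 0.993, -0.119, 0.343], [-1.0, 0.006, -0.001, 0.019], [0.0, 0.119, 0.993, 1.388], [0.0, 0.0, 0.0, 1.0]]
wrist [[322.95774303797333, 0.0, 258.614269148305], [0.0, 322.95774303797333, 188.40720557493876], [0.0, 0.0, 1.0]] [-0.09375837  0.          0.          0.          0.        ] [[0.284, -0.93, -0.234, 0.113], [0.959, 0.275, 0.07, 0.618], [-0.001, -0.244, 0.97, 0.385], [0.0, 0.0, 0.0, 1.0]]
{'time_s': 0.15, 'joint_positions': array([ 6.74028964e+01,  2.81576111e+01,  8.93401419e+01, -1.47417779e-03,
        6.25504611e+01, -6.05122326e+00]), 'qd': array([-0.01314228, -0.13705076, -0.1518944 , -0.00585455, -0.06468872,
        0.06230245]), 'effort': array([ 2.04018099e-03, -6.12898779e+01, -2.58277524e+01,  6.92879129e-02,
        4.73411637e-02, -6.58835188e-05]), 'tool_pos': array([0.17791794, 0.59896868, 0.21419264]), 'tool_rot': array([-9.00480832e+01,  3.78225325e-03, -1.65452018e+01]), 'force': array([0.45302251, 0.60290749, 0.24396531]), 'torque': array([-0.03698638, -0.04653051,  0.02628161]), 'finger_gap': 0.09514359468292463} 0.0188
```

View pics/top.png

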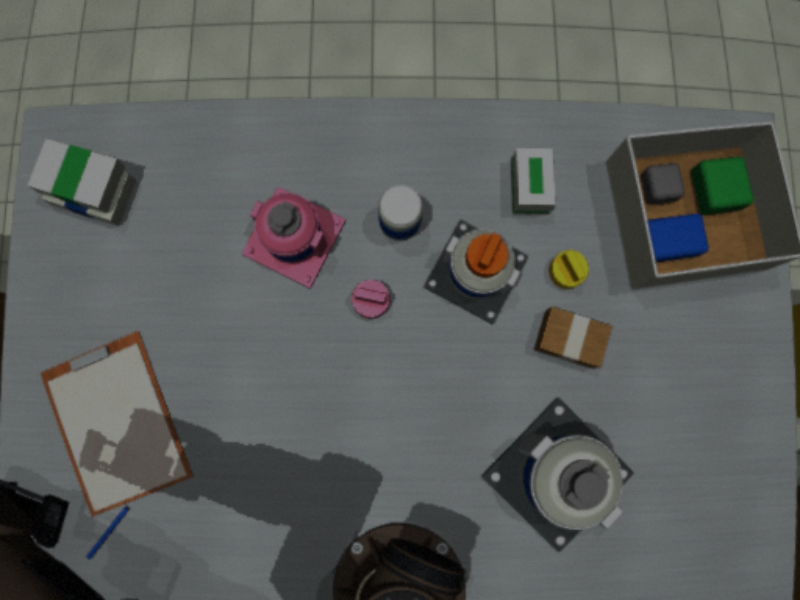

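View pics/scene.png

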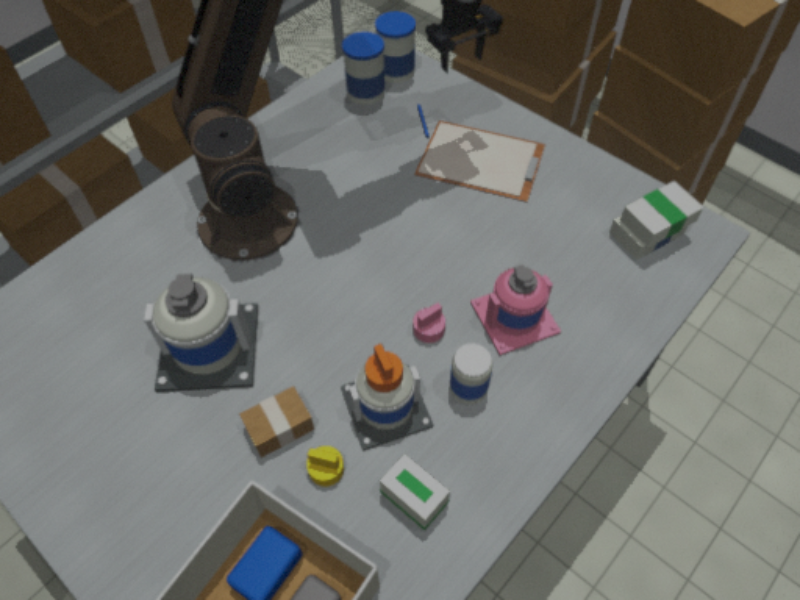

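The top view shows two orange/white candidates. The small white canister with the orange cap is at (485,260). The larger white one at (575,485) has a grey cap, and the pink one is at (287,225). The loose caps are pink (371,298) and yellow (570,268). The target is the small white canister with the orange cap. I'll confirm it in an enlarged crop.

```bash
cat > h.py <<'E'
import cv2,numpy as np
def ray(c,uv):
    K=c["intrinsics"];T=c["T"]
    p=cv2.undistortPoints(np.array([[uv]],float),K,c["distortion"])[0,0]
    return T[:3,3],T[:3,:3]@np.array([p[0],-p[1],-1])
def onz(c,uv,z):
    o,d=ray(c,uv);return o+d*(z-o[2])/d[2]
def orange(c):
    h=cv2.cvtColor(c["color"],cv2.COLOR_RGB2HSV)
    return cv2.inRange(h,(4,170,60),(14,255,255))
E
python3 - <<'E'
import pickle,cv2,numpy as np
from h import *
d=pickle.load(open("c0.pkl","rb"))
t=d["top"];s=d["scene"]
for c in(t,s):
    m=orange(c);n,l,st,ce=cv2.connectedComponentsWithStats(m)
    for i in range(1,n):
        if st[i,4]>60:print(st[i],ce[i],onz(c,ce[i],.18).round(3))
a=t["color"][135:215,265:345,::-1];b=s["color"][215:290,210:285,::-1]
cv2.imwrite("pics/crop.png",np.hstack([cv2.resize(a,(400,400),interpolation=2),cv2.resize(b,(400,400),interpolation=2)]))
E
```

```text
[298 150  27  26 534] [311.38202247 162.47565543] [ 0.594 -0.142  0.18 ]
[ 70 214  38  53 155] [ 87.49677419 229.16774194] [0.414 0.445 0.18 ]
[ 28 232  16  12  74] [ 35.58108108 237.60810811] [0.389 0.591 0.18 ]
[234 221  23  28 388] [245.23453608 235.89690722] [ 0.606 -0.152  0.18 ]
```

View pics/crop.png

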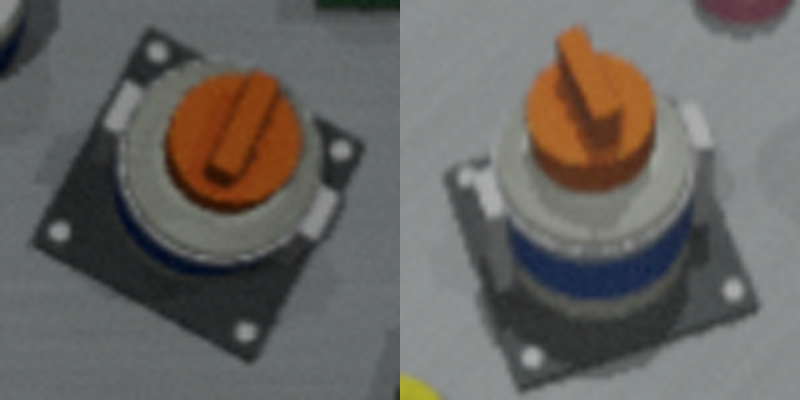

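The crop confirms it: orange cap, white small canister with a blue band, and a steel foot. Bolts in the left crop are at (157,52), (341,150), (246,332) and (59,231). The wing top runs from (266,77) to (225,170).

```bash
python3 - <<'E'
import pickle
from h import *
d=pickle.load(open("c0.pkl","rb"));t=d["top"];s=d["scene"]
f=lambda p,k,o:((p[0]+.5)/k-.5+o[0],(p[1]+.5)/k-.5+o[1])
g=lambda p:f(p,5,(265,135))
B=np.array([onz(t,g(p),.012) for p in[(157,52),(341,150),(246,332),(59,231)]])
print("foot",B.mean(0).round(4),np.linalg.norm(np.diff(B,axis=0),axis=1).round(3))
e=(B[1]-B[0])+(B[2]-B[3]);print("foot edge yaw",np.degrees(np.arctan2(e[1],e[0])))
w=np.array([onz(t,g(p),.209) for p in[(266,77),(225,169)]]);e=w[0]-w[1]
print("wing",w.mean(0).round(4),np.linalg.norm(e),np.degrees(np.arctan2(e[1],e[0])))
# skirt circle top, z=.169
print("skirt",onz(t,g((235,137)),.169).round(4))
h=lambda p:f((p[0]-400,p[1]),400/75,(210,215))
w=np.array([onz(s,h(p),.209) for p in[(573,33),(607,110)]]);e=w[0]-w[1]
print("scene wing",w.mean(0).round(4),np.linalg.norm(e),np.degrees(np.arctan2(e[1],e[0])))
for n,p,z in(("tin",(400,200),.12),("glove",(535,172),.075),("carton",(577,335),.06)):
    print(n,onz(t,(p[0]*.64,p[1]*.64),z).round(3))
from scipy.spatial.transform import Rotation as R
from cell import r
st=r.get_state();M=R.from_euler("xyz",st["tool_rot"],degrees=True).as_matrix();print(M.round(3))
E
```

```text
foot [ 0.5981 -0.1441  0.012 ] [0.125 0.125 0.126]
foot edge yaw -118.18167542783479
wing [ 0.597 -0.144  0.209] 0.05308397272604824 -24.309556530141226
skirt [ 0.5979 -0.1438  0.169 ]
scene wing [ 0.5999 -0.1446  0.209 ] 0.050312775407438844 153.5551582046866
tin [0.703 0.003 0.12 ]
glove [ 0.774 -0.25   0.075]
carton [ 0.47  -0.324  0.06 ]
[[ 0.959 -0.     0.285]
 [-0.285 -0.001  0.959]
 [-0.    -1.    -0.001]]
```

{"method": "play_rows", "body": {"rows": [[0,-3,0,0.05],[0,-3,0,0.05],[0,-3,0,0.05],[3.2,0,-2.3,0],[3.2,0,-2.3,0],[3.2,0,-2.3,0],[3.2,0,-2.3,0],[3.2,0,-2.3,0],[3.2,0,-2.3,0],[3.2,0,-2.3,0],[3.2,0,-2.3,0],[3.2,0,-2.3,0],[3.2,0,-2.3,0],[3.2,0,-2.3,0],[3.2,0,-2.3,0],[3.2,0,-2.3,0],[3.2,0,-2.3,0],[3.2,0,-2.3,0],[3.2,0,-2.3,0],[3.2,0,-2.3,0]], "hand": -1, "squeeze": 30}}

```text
time_s: 1.82
tool_pos: [0.508, -0.0109, 0.3076]
tool_rot: [-90.2, -0.1, -25.0]
force: [1.0, 2.1, 0.1]
finger_gap: 0.0952
```

{"method": "play_rows", "body": {"rows": [[3.4,0,-2.05,0],[3.4,0,-2.05,0],[3.4,0,-2.05,0],[3.2,0,-1.9,0],[0,0,0,0],[0,0,0,0]]}}

```text
time_s: 2.32
tool_pos: [0.5998, -0.1556, 0.3052]
tool_rot: [-90.3, 0.1, -25.4]
force: [-0.9, 1.0, -0.1]
finger_gap: 0.095
```

```bash
python3 - <<'E'
from cell import r
import cv2,pickle
from h import *
c=r.camera("wrist");pickle.dump(c,open("w1.pkl","wb"))
s=r.get_state();print(s["tool_pos"],s["tool_rot"],s["joint_positions"].round(1))
m=orange(c);n,l,st,ce=cv2.connectedComponentsWithStats(m)
for i in range(1,n):
    if st[i,4]>100:print(st[i],ce[i],onz(c,ce[i],.19).round(3))
cv2.imwrite("pics/w1.png",cv2.resize(c["color"][:,:,::-1],(768,576)))
E
```

```text
[ 0.59966172 -0.15539551  0.30505211] [-9.02842547e+01  6.20214498e-02 -2.53868792e+01] [-20.5  23.6  82.9  -0.3  73.6 -85. ]
[ 233  136   71   78 3148] [264.86880559 172.62166455] [ 0.592 -0.147  0.19 ]
```

View pics/w1.png

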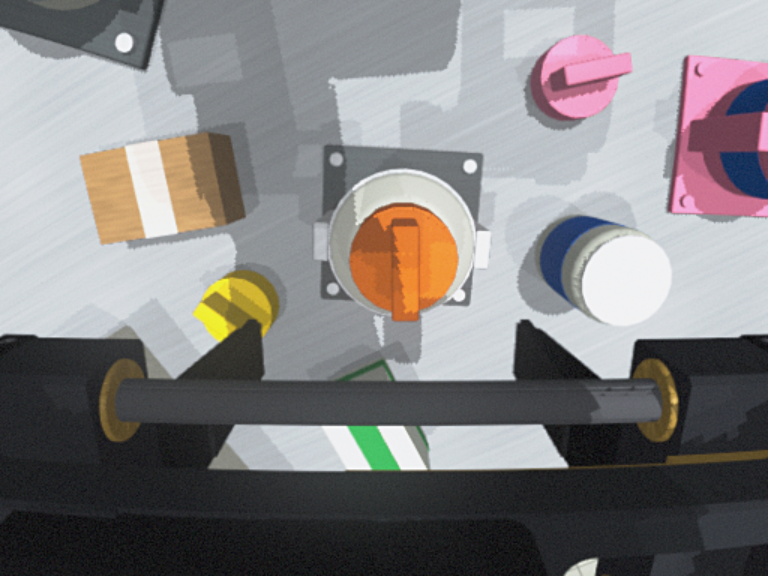

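The wrist view shows the orange cap at (405,262). The wing top runs from about (406,220) to (406,320), nearly aligned with the tool x axis. Bolts are at (336,159), (470,167), (459,296) and (332,289).

```bash
python3 - <<'E'
import pickle
from h import *
c=pickle.load(open("w1.pkl","rb"));g=lambda p:((p[0]+.5)/1.5-.5,(p[1]+.5)/1.5-.5)
w=np.array([onz(c,g(p),.209) for p in[(406,220),(405.5,320)]]);e=w[1]-w[0]
print(w.mean(0),np.linalg.norm(e),np.degrees(np.arctan2(e[1],e[0])))
B=np.array([onz(c,g(p),.012) for p in[(336,159),(470,167),(459,296),(332,289)]]);e=B[3]-B[0]+B[2]-B[1]
print(B.mean(0),np.degrees(np.arctan2(e[1],e[0])))
# top-of-skirt edge left/right
print(onz(c,g((350,258)),.165),onz(c,g((458,258)),.165))
E
```

```text
[ 0.59710246 -0.14443227  0.209     ] 0.05801244363564388 -25.165618429435227
[ 0.59991862 -0.14595443  0.012     ] -28.39441972162931
[ 0.58297897 -0.17665695  0.165     ] [ 0.61323848 -0.11267409  0.165     ]
```

{"method": "play_rows", "body": {"rows": [[-0.6,0,0.9,0],[0,0,0,0],[0,3,0,0],[0,3,0,0],[0,2,0,0],[0,1.5,0,0],[0,0,0,0]]}}

```text
time_s: 2.95
tool_pos: [0.5955, -0.1351, 0.2109]
tool_rot: [-90.2, -0.3, -24.9]
force: [0.1, 0.2, -0.3]
finger_gap: 0.095
```

{"method": "play_rows", "body": {"rows": [[0.4,0,-0.5,0],[0,0,0,0],[0,0,0,0]]}}

```text
time_s: 3.2
tool_pos: [0.5973, -0.1394, 0.2138]
tool_rot: [-90.2, -0.4, -24.7]
force: [0.2, 0.6, 0.6]
finger_gap: 0.095
```

{"method": "play_rows", "body": {"rows": [[0.3,1,-0.4,0],[0,1,0,0],[0,1,0,0],[0,0.4,0,0],[0,0,0,0],[0,0,0,0]]}}

```text
time_s: 3.7
tool_pos: [0.5993, -0.1454, 0.1786]
tool_rot: [-90.2, -0.6, -24.7]
force: [-0.5, -0.1, 0.2]
finger_gap: 0.0948
```

{"method": "play_rows", "body": {"rows": [[-0.15,0.3,0,0],[0,0,0,0],[0,0,0,0]]}}

```text
time_s: 3.95
tool_pos: [0.5979, -0.1447, 0.1753]
tool_rot: [-90.2, -0.6, -24.7]
force: [-1.0, 0.1, -0.2]
finger_gap: 0.095
```

{"method": "play_rows", "body": {"rows": [[0,0,0,0],[0,0,0,0],[0,0,0,0],[0,0,0,0],[0,0,0,0],[0,0,0,0],[0,0,0,0],[0,0,0,0],[0,0,0,0],[0,0,0,0]], "hand": 1, "squeeze": 30}}

```text
time_s: 4.78
tool_pos: [0.5982, -0.1447, 0.1763]
tool_rot: [-90.2, -0.7, -24.7]
force: [0.4, -0.7, 0.0]
finger_gap: 0.0336
```

{"method": "play_rows", "body": {"rows": [[0,0,0,0],[0,0,0,0],[0,0,0,0],[0,0,0,0],[0,0,0,0],[0,0,0,0],[0,0,0,0]]}}

```text
time_s: 5.37
tool_pos: [0.5983, -0.1447, 0.1763]
tool_rot: [-90.2, -0.7, -24.7]
force: [-1.0, 0.1, -0.2]
finger_gap: 0.0159
```

```bash
python3 - <<'E'
from cell import r
s=r.get_state();print({k:s[k] for k in s if k not in("effort","qd")})
E
```

```text
{'time_s': 5.3667, 'joint_positions': array([-19.64632637,  29.35598683,  93.64781797,  -0.2653277 ,
        56.31673248, -84.78578695]), 'tool_pos': array([ 0.59826874, -0.14471806,  0.17628987]), 'tool_rot': array([-90.15988149,  -0.6965896 , -24.71372533]), 'force': array([-0.95122537,  0.14198976, -0.1556294 ]), 'torque': array([-0.0154423 ,  0.047737  , -0.00653034]), 'finger_gap': 0.01591210064154355}
```

Gripped, with the gap at 15.9 mm. I'll try clockwise (seen from above) first, gently.

{"method": "play_rows", "body": {"rows": [[0,0,0,0.03],[0,0,0,0.03],[0,0,0,0.03],[0,0,0,0.03],[0,0,0,0]]}}

```text
time_s: 5.78
tool_pos: [0.598, -0.1444, 0.1763]
tool_rot: [-90.1, -0.7, -31.9]
force: [0.3, -0.2, -0.4]
finger_gap: 0.0158
```

```bash
cat > s.py <<'E'
from cell import r
s=r.get_state();print(s["time_s"],s["tool_pos"].round(4),s["tool_rot"].round(2),"F",s["force"].round(1),"M",s["torque"].round(2),s["finger_gap"].round(4),s["joint_positions"].round(1))
E
python3 s.py
```

```text
Traceback (most recent call last):
  File "s.py", line 2, in <module>
    s=r.get_state();print(s["time_s"],s["tool_pos"].round(4),s["tool_rot"].round(2),"F",s["force"].round(1),"M",s["torque"].round(2),s["finger_gap"].round(4),s["joint_positions"].round(1))
                                                                                                                                     ^^^^^^^^^^^^^^^^^^^^^
AttributeError: 'float' object has no attribute 'round'
```

{"method": "play_rows", "body": {"rows": [[0,0,0,0.03],[0,0,0,0.03],[0,0,0,0.03],[0,0,0,0]]}}

```text
time_s: 6.12
tool_pos: [0.5983, -0.1442, 0.1763]
tool_rot: [-90.0, -0.7, -37.0]
force: [0.0, 0.5, 0.0]
finger_gap: 0.016
```

```bash
sed -i 's/s\["finger_gap"\].round(4)/s["finger_gap"]/' s.py; python3 s.py
```

```text
6.1167 [ 0.5983 -0.1442  0.1763] [-89.97  -0.69 -37.03] F [0.  0.5 0. ] M [ 0.13 -0.02  0.06] 0.01602198478137238 [-19.6  29.4  93.7  -0.2  56.3 -72.5]
```

{"method": "play_rows", "body": {"rows": [[0,0,0,0.03],[0,0,0,0.03],[0,0,0,0]]}}

```text
time_s: 6.37
tool_pos: [0.5992, -0.1435, 0.1763]
tool_rot: [-89.8, -0.7, -40.3]
force: [-0.4, -0.3, 0.5]
finger_gap: 0.0163
```

```bash
python3 s.py
```

```text
6.3667 [ 0.5992 -0.1435  0.1763] [-89.82  -0.74 -40.3 ] F [-0.4 -0.3  0.5] M [-0.17  0.21  0.03] 0.01626538565737072 [-19.6  29.4  93.6  -0.1  56.3 -69.2]
```

{"method": "play_rows", "body": {"rows": [[0,0,0,0.03],[0,0,0,0.03],[0,0,0,0]]}}

```text
time_s: 6.62
tool_pos: [0.5994, -0.1435, 0.1763]
tool_rot: [-89.8, -0.8, -43.3]
force: [0.7, 1.2, -0.5]
finger_gap: 0.0159
```

```bash
python3 s.py
```

```text
6.6167 [ 0.5994 -0.1435  0.1763] [-89.83  -0.78 -43.27] F [ 0.7  1.2 -0.5] M [ 0.15 -0.12  0.76] 0.01593964378299539 [-19.5  29.4  93.6  -0.2  56.2 -66.2]
```

The torque rose to 0.76 N m at 18.6°. I'll hold and re-read it.

{"method": "play_rows", "body": {"rows": [[0,0,0,0],[0,0,0,0]]}}

```text
time_s: 6.78
tool_pos: [0.5994, -0.1435, 0.1763]
tool_rot: [-89.9, -0.8, -42.9]
force: [0.9, 1.6, 0.1]
finger_gap: 0.0163
```

```bash
python3 s.py
```

```text
6.7833 [ 0.5994 -0.1435  0.1763] [-89.86  -0.8  -42.94] F [0.9 1.6 0.1] M [ 0.07 -0.05  0.69] 0.01628699675949717 [-19.5  29.4  93.6  -0.2  56.2 -66.5]
```

{"method": "play_rows", "body": {"rows": [[0,0,0,0.02],[0,0,0,0]]}}

```text
time_s: 6.95
tool_pos: [0.5994, -0.1434, 0.1764]
tool_rot: [-89.9, -0.8, -44.0]
force: [1.0, 1.7, 0.7]
finger_gap: 0.0162
```

```bash
python3 s.py
```

```text
6.95 [ 0.5994 -0.1434  0.1764] [-89.86  -0.79 -44.01] F [1.  1.7 0.7] M [ 0.22 -0.01  0.78] 0.016170877959954106 [-19.5  29.4  93.6  -0.2  56.2 -65.4]
```

It's a hard stop: torque stays near 0.75 N m and the fingers only start slipping on the wing. I'll reverse to counter-clockwise.

{"method": "play_rows", "body": {"rows": [[0,0,0,-0.05],[0,0,0,-0.05],[0,0,0,-0.05],[0,0,0,-0.05],[0,0,0,-0.05],[0,0,0,-0.05],[0,0,0,0]]}}

```text
time_s: 7.53
tool_pos: [0.5981, -0.1436, 0.1763]
tool_rot: [-90.0, -0.6, -26.4]
force: [0.3, 0.9, 0.8]
finger_gap: 0.0157
```

```bash
python3 s.py
```

```text
7.5333 [ 0.5981 -0.1436  0.1763] [-90.04  -0.62 -26.36] F [0.3 0.9 0.8] M [ 0.04 -0.12  0.03] 0.015737662597176745 [-19.6  29.3  93.7  -0.1  56.4 -83.2]
```

{"method": "play_rows", "body": {"rows": [[0,0,0,-0.04],[0,0,0,-0.04],[0,0,0,-0.04],[0,0,0,0]]}}

```text
time_s: 7.87
tool_pos: [0.5978, -0.1442, 0.1763]
tool_rot: [-90.1, -0.6, -19.7]
force: [-0.2, 0.6, -0.0]
finger_gap: 0.0159
```

```bash
python3 s.py
```

```text
7.8667 [ 0.5978 -0.1442  0.1763] [-90.09  -0.6  -19.74] F [-0.2  0.6 -0. ] M [ 0.13 -0.01  0.  ] 0.015870080367152758 [-19.7  29.3  93.7  -0.1  56.4 -89.9]
```

{"method": "play_rows", "body": {"rows": [[0,0,0,-0.04],[0,0,0,-0.04],[0,0,0,-0.04],[0,0,0,0]]}}

```text
time_s: 8.2
tool_pos: [0.5978, -0.1446, 0.1763]
tool_rot: [-90.1, -0.6, -13.3]
force: [0.3, 0.9, 0.5]
finger_gap: 0.0159
```

```bash
python3 s.py
```

```text
8.2 [ 0.5978 -0.1446  0.1763] [-90.13  -0.6  -13.31] F [0.3 0.9 0.5] M [0.14 0.02 0.01] 0.015876279537712618 [-19.7  29.3  93.7  -0.1  56.4 -96.4]
```

{"method": "play_rows", "body": {"rows": [[0,0,0,-0.04],[0,0,0,-0.04],[0,0,0,-0.04],[0,0,0,-0.04],[0,0,0,0]]}}

```text
time_s: 8.62
tool_pos: [0.5977, -0.145, 0.1763]
tool_rot: [-90.2, -0.6, -4.8]
force: [0.3, 0.9, -0.5]
finger_gap: 0.0156
```

```bash
python3 s.py
```

```text
8.6167 [ 0.5977 -0.145   0.1763] [-90.21  -0.59  -4.81] F [ 0.3  0.9 -0.5] M [0.11 0.06 0.03] 0.015573752118325901 [-1.980e+01  2.930e+01  9.370e+01 -1.000e-01  5.640e+01 -1.049e+02]
```

{"method": "play_rows", "body": {"rows": [[0,0,0,-0.05],[0,0,0,-0.05],[0,0,0,-0.05],[0,0,0,-0.05],[0,0,0,0]]}}

```text
time_s: 9.03
tool_pos: [0.5977, -0.1452, 0.1763]
tool_rot: [-90.3, -0.6, 6.0]
force: [0.3, 0.2, 0.3]
finger_gap: 0.016
```

```bash
python3 s.py
```

```text
9.0333 [ 0.5977 -0.1452  0.1763] [-90.31  -0.56   5.98] F [0.3 0.2 0.3] M [ 0.14  0.07 -0.  ] 0.01602544815358728 [ -19.8   29.3   93.7   -0.    56.3 -115.8]
```

{"method": "play_rows", "body": {"rows": [[0,0,0,-0.05],[0,0,0,-0.05],[0,0,0,-0.05],[0,0,0,-0.05],[0,0,0,0]]}}

```text
time_s: 9.45
tool_pos: [0.5978, -0.1454, 0.1764]
tool_rot: [-90.4, -0.5, 16.6]
force: [-0.3, 0.8, 0.5]
finger_gap: 0.0157
```

```bash
python3 s.py
```

```text
9.45 [ 0.5978 -0.1454  0.1764] [-90.4   -0.51  16.61] F [-0.3  0.8  0.5] M [ 0.08  0.1  -0.04] 0.015707079898165433 [ -19.8   29.3   93.7   -0.    56.3 -126.4]
```

{"method": "play_rows", "body": {"rows": [[0,0,0,-0.05],[0,0,0,-0.05],[0,0,0,-0.05],[0,0,0,-0.05],[0,0,0,-0.05],[0,0,0,-0.05],[0,0,0,-0.05],[0,0,0,-0.04],[0,0,0,0],[0,0,0,0]]}}

```text
time_s: 10.28
tool_pos: [0.5978, -0.1455, 0.1764]
tool_rot: [-90.6, -0.4, 37.1]
force: [-0.0, -0.5, 0.9]
finger_gap: 0.0159
```

```bash
python3 s.py; python3 - <<'E'
from cell import r
import cv2
c=r.camera("wrist");t=r.camera("top")["color"][125:221,265:393,::-1]
import numpy as np
cv2.imwrite("pics/w2.png",np.hstack([cv2.resize(c["color"][:,:,::-1],(400,300)),cv2.resize(t,(400,300))]))
E
```

```text
10.2833 [ 0.5978 -0.1455  0.1764] [-90.55  -0.37  37.08] F [-0.  -0.5  0.9] M [ 0.12  0.07 -0.04] 0.01592013410132918 [ -19.8   29.3   93.7    0.    56.3 -146.9]
```

View pics/w2.png

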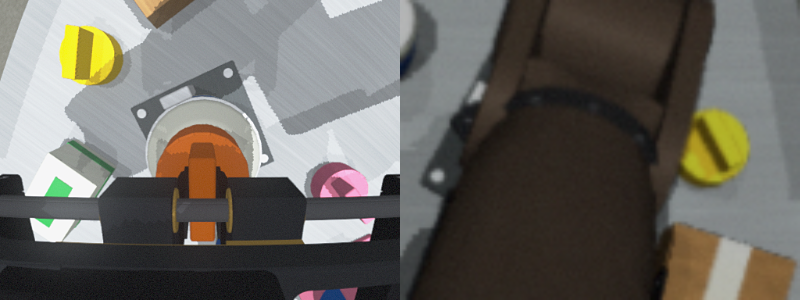

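The wrist view shows the wing at (203,185) between the fingers and rotated with the tool relative to the foot. The cap is about 62–65° round. Lifting gently.

{"method": "play_rows", "body": {"rows": [[0,-0.3,0,0],[0,-0.3,0,0],[0,0,0,0]]}}

```text
time_s: 10.63
tool_pos: [0.5975, -0.1454, 0.1826]
tool_rot: [-90.5, -0.3, 36.9]
force: [-0.1, -0.4, -0.5]
finger_gap: 0.0159
```

```bash
python3 s.py
```

```text
10.6333 [ 0.5975 -0.1454  0.1826] [-90.51  -0.34  36.9 ] F [-0.1 -0.4 -0.5] M [0.08 0.05 0.02] 0.015885889819747905 [ -19.8   28.9   93.3    0.    57.1 -146.7]
```

Free, with only the cap's weight on the tool. Continuing up.

{"method": "play_rows", "body": {"rows": [[0,-0.6,0,0],[0,-0.8,0,0],[0,-0.8,0,0],[0,-0.8,0,0],[0,-0.8,0,0],[0,-0.8,0,0],[0,-1,0,0],[0,-1,0,0],[0,-1,0,0],[0,-0.6,0,0],[0,0,0,0],[0,0,0,0],[0,0,0,0],[0,0,0,0]]}}

```text
time_s: 11.8
tool_pos: [0.5966, -0.1451, 0.2756]
tool_rot: [-90.6, -0.4, 36.8]
force: [-0.5, 1.0, -2.2]
finger_gap: 0.0158
```

```bash
python3 s.py; python3 - <<'E'
from cell import r
import cv2,numpy as np
c=r.camera("wrist")["color"];t=r.camera("scene")["color"][170:290,170:330]
cv2.imwrite("pics/w3.png",np.hstack([cv2.resize(c,(400,300)),cv2.resize(t,(400,300))])[:,:,::-1])
E
```

```text
11.8 [ 0.5966 -0.1451  0.2756] [-90.63  -0.42  36.81] F [-0.5  1.  -2.2] M [ 0.1   0.06 -0.01] 0.015779459521507246 [ -19.8   23.9   86.8    0.    68.5 -146.6]
```

View pics/w3.png

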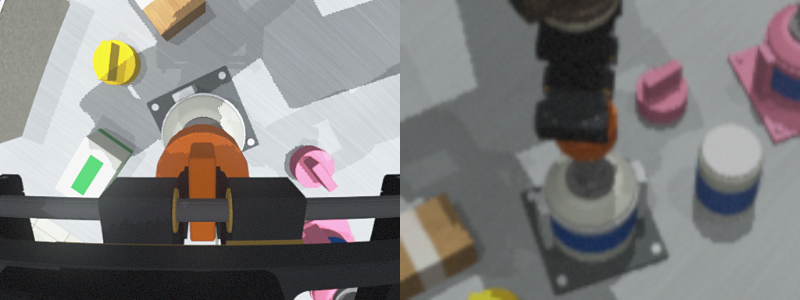

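The cap is in the fingers above the exposed grey neck (scene crop (590,175)), level and clear. The lift was about 99 mm. Handing in.

```bash
python3 -c "
from cell import r
r.close_job()"; python3 s.py
```

```text
the job is handed in; nothing more can be done
the job is handed in; nothing more can be done
```

The orange cap is off the small white canister, and I handed the job in with it held level above the neck. The hand-in reports no verdict, so success rests on my own readings.

- **Finding the direction:** I gripped the wing at 30 N and turned clockwise first. It stopped hard after about 18°, with the torque levelling off near 0.75 N m and side force around 2 N, so I didn't force it. At that stop the fingers slipped about 1–2° on the wing. Counter-clockwise it turned freely to about 62° from the fitted position.
- **Lifting:** The first 6 mm met no resistance, so I raised it straight up about 99 mm in all.
- **Last checks (11.8 s):**
  - The finger gap was 15.8 mm, matching the 16 mm wing.
  - Only a small downward load showed on the tool (2.2 N, against about 1.2 N for the cap alone).
  - The tool was tilted under 1° and about 2 mm off the canister's axis.
  - By my estimate, the grip point was about 125 mm above the neck's top.
- **Bystanders:** The last pictures show the neck bare. I saw no sign that the tin, carton or glove box had moved, but I did not measure their positions at the end.

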